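Load the dryer tube

TASK

Load the two small white drying cartridges into the closed-end square dryer tube, lengthwise and one after the other: slide the first in from the plate in front of the mouth, and only then bring the second and push it in behind until the first is fully home against the closed end. Leave the larger white cartridge, which does not fit, where it lies.

Things in the scene. Friction and masses are not known exactly. Their poses are not given: they have to be found in the camera images.
- tube_mouth (a point): Centre of the mouth of a level square aluminium tube fixed on a grey plate. y points into the tube, z up. In mm: bore 36 wide, 41 high, 85 deep to the closed end; tube 44 wide outside, its top 25 above this point. Bore floor and plate are one surface, 16 below this point, 6 above the bench; plate 70 wide, out to y=-90. Guide cheeks 12 high flare from the mouth to 60 wide at y=-20.
- cartridge_a_center (a point): White plastic drying cartridge with grey bands at its ends: a rounded block 30 mm wide (x), 50 mm long (y), 32 mm high (z), about 60 g, lying flat on the bench. Both ends are alike. This point is its centre, 16 mm above its underside; one of the two to be loaded (either may go first).
- cartridge_b_center (a point): White plastic drying cartridge with grey bands at its ends: a rounded block 30 mm wide (x), 50 mm long (y), 32 mm high (z), about 60 g, lying flat on the bench. Both ends are alike. This point is its centre, 16 mm above its underside; the other one. With both in, the last stays 15 mm proud of the mouth.
- large_cartridge_center (a point): A bystander: a larger white cartridge of the same make, 44 mm wide (x), 64 mm long (y), 32 mm high, too wide for the tube. This point is its centre. It stays where it lies.
Things that resemble listed ones, but are neither listed nor needed, are in the scene too. What is shaped like the part that bears cartridge_b_center but pink or yellow is not meant.

How it is judged:
By the outcome, as a careful person would: the job done as asked, in the order asked, and still so for the second after the job is handed in, with the robot touching nothing.
It also fails if it takes over 72 s, if anything falls off the work surface, if the arm or the gripper's body presses on something with over 40 N, if the wrist force passes 120 N, or if a joint passes its speed limit or range.

ROBOT

A 6-joint arm with a two-finger parallel gripper is mounted at the origin on a cart in front of the work surface, level with it; the furniture and walls round the work are solid. World frame = base frame: x ahead of the robot, y to its left, z up, the work surface at z = 0. Lengths are in m, angles in rad, forces in N, time in s.
With the tool pointing down it reaches from about 0.275 to 0.875 m from the base axis. Payload 12.5 kg.
Tool frame: the origin (TCP) lies on the centre line of the jaws, within the pads' length; the fingertips stand r.finger_overhang ahead of it and the grasp point (between the pads) lies 3 mm ahead of it (r.finger_overhang is the distance from the TCP to the fingertips, in m); z points along the fingers, y is the line along which they close (so a half turn about z gives the same grasp; the last joint's range is limited). The gripper opens to 85 mm and grips with 20 to 120 N. Pads are 22 mm wide; open, the fingers measure 114 mm over their backs; the gripper's body (76 mm by 85 mm) begins 54 mm behind the grasp point. The pads swing forward as they close: fully open they stand 13 mm farther back than shut.
Start: joints at [1.244, 0.351, 1.652, -0, 1.139, -0.085], TCP at [0.132, 0.534, 0.253] pointing down, gripper open.
Joint ranges: [-2.75, 2.75], [-0.79, 2.1], [0.01, 2.65], [-1.57, 4.71], [0.07, 3.14], [-2.87, 2.87]. Speed limits (rad/s): [2.22, 2.22, 2.79, 3.14, 3.14, 3.14].

INTERFACE

Orientations are given as a unit quaternion [x, y, z, w].
In Python, from cell import r, optics gives the robot as it stands. The module is installed in compiled form; this text tells all that it offers. Calls block until the motion is done:
- r.move_to(position, orientation): joint-space move of the TCP to a pose.
- r.move_linear(position, rot=None, vel=0.15): straight line of the TCP; rot=None keeps the orientation; vel is the mean speed in m/s.
- r.set_joints(angles): joint-space move.
- r.set_gripper(opening, squeeze=None): opening from 0.0 (shut) to 1.0 (fully open); squeeze is the grip in N (None keeps the last); returns when the fingers have stopped.
- r.sleep(seconds).
- r.inverse_kinematics(position, orientation): joint angles nearest the present ones, or None.
- optics.get_image(name): name is "scene" or "side" or "wrist"; returns a dict with "pixels" (384x512x3 uint8, red, green, blue), "depth" (384x512 float32, m along the optical axis (not along the pixel's ray), 0 where there is no reading), "fx", "fy", "cx", "cy" (pixels), "D" ([k1, k2, p1, p2, k3] as OpenCV has them; the pictures are not rectified), "camera_from_world" (4x4, takes a point from world to camera coordinates); the wrist camera has in their place "mount" (4x4, takes a point from camera to tool coordinates, whose origin is the TCP and whose axes are the flange's). Camera axes: x right, y down, z forward; pixel columns grow to the right and rows downward; lengths in m; the calibration is good to about 2 mm. A picture is of the moment at which its call begins: read the wrist's pose just before it.
A pose or a line that the arm cannot do raises r.PlanningError and nothing moves.
- r.hand_in(): hands the job in; it is judged then, once.
Readings, each from a call of its own:
- r.current_t(): time.
- r.current_q(): joint angles.
- r.current_qvel(): joint speeds.
- r.current_effort(): joint torques, N m.
- r.current_tool_pos(): TCP position.
- r.current_ee_rot(): TCP orientation.
- r.current_contact_force(): force on the tool from outside, world axes, zero at the start.
- r.current_torque(): the same for the moment, N m.
- r.current_opening(): opening from 0.0 (shut) to 1.0 (fully open).
- r.current_finger_force(): force on a finger pad.
Only numpy, scipy, OpenCV 4.12 (cv2) and the standard library are available. Lean on these libraries where they do the work, as an engineer would, in place of code of your own. Each camera call takes 0.05 s, during which the arm holds its last target. There are 200 camera calls.

## Working session

There is one attempt and no reset: what is moved stays moved. The work goes in short steps, each a Python script; the robot and the scene stay as the last script left them, time stands still between calls to the robot, and variables do not carry over. Pictures are saved under pics/ and viewed, at most 10 in all, crops included, and the job is handed in when it is done.

```bash
mkdir -p pics
cat > h.py <<'E'
import numpy as np, cv2
from cell import r, optics
from scipy.spatial.transform import Rotation as R
def save(im,n): cv2.imwrite(f'pics/{n}.png', im[...,::-1])
def cam(name):
    if name=='wrist':
        p=np.array(r.current_tool_pos()); q=r.current_ee_rot()
        d=optics.get_image(name); T=np.eye(4); T[:3,:3]=R.from_quat(q).as_matrix(); T[:3,3]=p
        d['wfc']=T@np.array(d['mount'])
    else:
        d=optics.get_image(name); d['wfc']=np.linalg.inv(np.array(d['camera_from_world']))
    d['K']=np.array([[d['fx'],0,d['cx']],[0,d['fy'],d['cy']],[0,0,1.]]); d['D']=np.array(d['D'],float)
    return d
def onplane(d,px,z):
    u=cv2.undistortPoints(np.array(px,float).reshape(-1,1,2),d['K'],d['D']).reshape(-1,2)
    ray=np.c_[u,np.ones(len(u))]@d['wfc'][:3,:3].T; o=d['wfc'][:3,3]
    return o+ray*((z-o[2])/ray[:,2])[:,None]
def down(yaw): # tool z down, tool x at yaw in world
    return (R.from_euler('z',yaw)*R.from_euler('x',np.pi)).as_quat()
E
python3 - <<'E'
from h import *
a=cam('scene');b=cam('side');c=cam('wrist')
save(a['pixels'],'s1')
save(np.hstack([cv2.resize(b['pixels'],(400,300)),cv2.resize(c['pixels'],(400,300))]),'s2')
for d in (a,b,c): print(d['wfc'].round(3).tolist(),d['fx'],d['D'])
print(r.finger_overhang,r.current_ee_rot(),r.current_t())
E
```

```text
[[-0.999, -0.033, 0.026, 0.416], [-0.039, 0.458, -0.888, 0.597], [0.017, -0.888, -0.459, 0.435], [0.0, 0.0, 0.0, 1.0]] 437.26838272308464 [-0.1177252  0.         0.         0.         0.       ]
[[1.0, -0.006, -0.025, 0.45], [0.02, -0.438, 0.899, -0.959], [-0.016, -0.899, -0.438, 0.428], [0.0, 0.0, 0.0, 1.0]] 431.4819307944383 [-0.04889475  0.          0.          0.          0.        ]
[[0.239, 0.934, 0.265, 0.063], [0.971, -0.23, -0.065, 0.55], [-0.0, 0.273, -0.962, 0.374], [0.0, 0.0, 0.0, 1.0]] 265.58800276832244 [0.0193036 0.        0.        0.        0.       ]
0.022 [ 1.20620996e-01  9.92698533e-01 -4.39338542e-04 -7.29883306e-05] 0.15
```

View pics/s1.png

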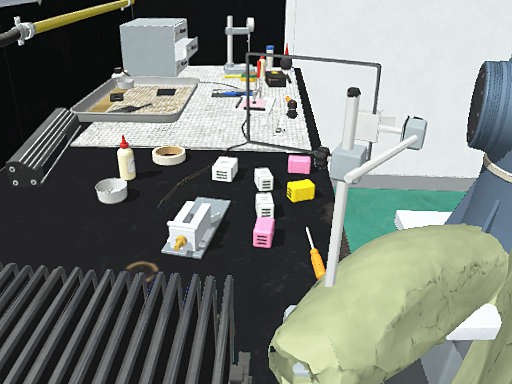

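View pics/s2.png

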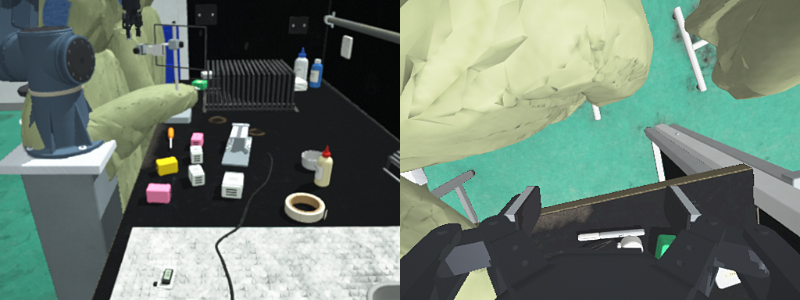

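Scene: large white cartridge at (225,169), small white ones at (263,179) and (264,206), pink ones at (299,164) and (263,232), and a yellow one at (300,190). The tube is at (197,225), with its brass-fitted closed end at (180,243) and its mouth on the far side. Side view shows the same layout. A cream-coloured bulk and a lamp stand are close by, so I'll locate those too.

Run:
```python
from h import *
for n in ('scene','side'):
    d=cam(n); im=d['pixels']; 
    hsv=cv2.cvtColor(im,cv2.COLOR_RGB2HSV)
    vv,uu=np.mgrid[:384,:512]; Z=d['depth']
    u=cv2.undistortPoints(np.c_[uu.ravel(),vv.ravel()].astype(float).reshape(-1,1,2),d['K'],d['D']).reshape(-1,2)
    P=(np.c_[u,np.ones(len(u))]*Z.reshape(-1,1))@d['wfc'][:3,:3].T+d['wfc'][:3,3]; P=P.reshape(384,512,3)
    P[Z==0]=np.nan; np.save(n+'_P.npy',P); cv2.imwrite(n+'.png',im[...,::-1])
    pts={'scene':[(400,300),(300,340),(480,240),(340,230),(330,280),(352,100),(345,165),(372,125),(410,130),(440,150),(322,157),(248,100),(315,250),(145,265),(225,320),(180,243),(205,200)],
         'side':[(170,140),(230,125),(190,60),(235,85),(210,20),(330,110)]}[n]
    for p in pts: print(n,p,P[p[1],p[0]].round(3))
    # cartridge tops/tube tops: z band
    m=((P[...,2]>.022)&(P[...,2]<.06)&(P[...,0]>.25)&(P[...,0]<.7)&(P[...,1]>-.35)&(P[...,1]<.45)).astype(np.uint8)
    k,l,s,c=cv2.connectedComponentsWithStats(m)
    for i in range(1,k):
        if s[i,4]>40:
            q=P[l==i]; rgb=np.median(im[l==i],0)
            t=q[q[:,2]>np.percentile(q[:,2],97)-.006]
            rc=cv2.minAreaRect((t[:,:2]*1000).astype(np.float32))
            print(n,c[i].round(),s[i,4],'med',np.median(q,0).round(3),'zmax',np.percentile(q[:,2],97).round(3),rgb,[np.round(v,1) for v in rc])
a=cv2.imread('scene.png')[140:270,140:340]; b=cv2.imread('side.png')[135:275,170:370]
cv2.imwrite('pics/crop1.png',np.vstack([cv2.resize(a,(460,299),interpolation=cv2.INTER_CUBIC),cv2.resize(b,(460,300),interpolation=cv2.INTER_CUBIC)]))
```

```text
scene (400, 300) [0.26  0.227 0.105]
scene (300, 340) [0.374 0.283 0.097]
scene (480, 240) [0.1   0.08  0.089]
scene (340, 230) [0.334 0.21  0.184]
scene (330, 280) [0.337 0.21  0.116]
scene (352, 100) [0.338 0.209 0.324]
scene (345, 165) [0.34  0.22  0.264]
scene (372, 125) [0.29  0.105 0.264]
scene (410, 130) [0.252 0.13  0.269]
scene (440, 150) [-0.632 -1.805 -0.536]
scene (322, 157) [0.36  0.206 0.265]
scene (248, 100) [0.44  0.034 0.269]
scene (315, 250) [0.328 0.01  0.013]
scene (145, 265) [ 0.602  0.047 -0.002]
scene (225, 320) [0.446 0.31  0.148]
scene (180, 243) [0.547 0.026 0.029]
scene (205, 200) [ 0.532 -0.161  0.004]
scene [224. 164.] 307 med [ 0.504 -0.278  0.029] zmax 0.031 [253. 255. 254.] [array([ 504.5, -285.4]), array([63.9, 43.4]), np.float64(80.1)]
scene [299. 160.] 167 med [ 0.339 -0.313  0.029] zmax 0.031 [255. 192. 236.] [array([ 338.1, -320. ]), array([30.5, 48.2]), np.float64(85.6)]
scene [263. 175.] 195 med [ 0.418 -0.233  0.029] zmax 0.031 [248. 252. 250.] [array([ 418. , -238.8]), array([29.7, 50.5]), np.float64(15.6)]
scene [300. 186.] 240 med [ 0.342 -0
[... 1849 characters left out ...]
50. 193.] 193 med [ 0.414 -0.141  0.031] zmax 0.033 [241. 247. 245.] [array([ 413.9, -130.3]), array([29.7, 50.7]), np.float64(6.4)]
side [213. 208.] 266 med [ 0.341 -0.203  0.03 ] zmax 0.032 [255.  250.5  40.5] [array([ 340.8, -198.3]), array([49.3, 31.2]), np.float64(23.9)]
side [250. 219.] 271 med [ 0.418 -0.253  0.031] zmax 0.032 [241. 247. 245.] [array([ 417.8, -245.6]), array([30.2, 51. ]), np.float64(12.7)]
side [298. 232.] 543 med [ 0.504 -0.299  0.031] zmax 0.032 [247. 252. 250.] [array([ 504.5, -289.9]), array([66., 44.]), np.float64(80.5)]
side [202. 242.] 380 med [ 0.338 -0.332  0.031] zmax 0.032 [255.  187.5 235. ] [array([ 336.7, -325.6]), array([31.7, 49.5]), np.float64(87.0)]
```

View pics/crop1.png

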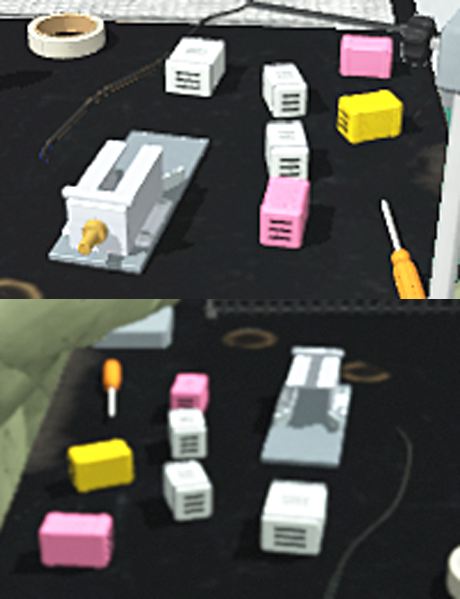

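The crop shows two white 30x50 blocks: A in scene at (263,179), B in scene at (264,206). The others are pink (2), yellow (1) and the larger white one at (225,169), which stays. The tube's mouth faces −y and is open towards the plate. Next I'll map the overhead obstacles and the plate outline.

Run:
```python
from h import *
Ps=np.load('scene_P.npy'); Pd=np.load('side_P.npy')
A=np.vstack([Ps.reshape(-1,3),Pd.reshape(-1,3)]); A=A[np.isfinite(A).all(1)]
A=A[(A[:,2]>.07)&(A[:,2]<1)]
xs=np.arange(-.1,.8,.06); ys=np.arange(.6,-.5,-.06)
print('max z cm; cols x',xs.round(2))
for y in ys:
    row=[]
    for x in xs:
        q=A[(abs(A[:,0]-x)<.03)&(abs(A[:,1]-y)<.03)]
        row.append('%3d-%2d'%(q[:,2].min()*100,q[:,2].max()*100) if len(q)>2 else '   .  ')
    print('%5.2f'%y,' '.join(row))
B=A[(A[:,2]>.17)&(A[:,1]<.3)&(A[:,1]>-.4)&(A[:,0]>.15)&(A[:,0]<.6)]
g=np.unique((B/.03).round().astype(int),axis=0)*30
print(g.tolist())
# plate outline
for n,P in (('scene',Ps),('side',Pd)):
    d=cam(n); im=d['pixels']
    h=(P[...,2]>.0035-.004)&(P[...,2]<.012)&(P[...,0]>.46)&(P[...,0]<.65)&(P[...,1]>-.22)&(P[...,1]<.08)
    g=cv2.cvtColor(im,cv2.COLOR_RGB2GRAY)
    m=(h&(g>75)).astype(np.uint8)
    k,l,s,c=cv2.connectedComponentsWithStats(m); i=1+np.argmax(s[1:,4])
    cs=max(cv2.findContours((l==i).astype(np.uint8),cv2.RETR_EXTERNAL,cv2.CHAIN_APPROX_NONE)[0],key=cv2.contourArea).reshape(-1,2)
    hull=cv2.convexHull(cs).reshape(-1,2)
    w=onplane(d,hull,.006)[:,:2]*1000
    print(n,s[i,4],cv2.minAreaRect(w.astype(np.float32)), cv2.approxPolyDP(w.astype(np.float32).reshape(-1,1,2),6,True).reshape(-1,2).round().tolist())
```

```text
max z cm; cols x [-0.1  -0.04  0.02  0.08  0.14  0.2   0.26  0.32  0.38  0.44  0.5   0.56
  0.62  0.68  0.74  0.8 ]
 0.60    .      .      .      .    24-34    .      .      .      .      .      .      .      .      .      .      .  
 0.54    .      .    16-19   7-39  24-39    .      .      .      .     7-14   7-14  11-14  12-15  13-14  13-14    .  
 0.48    .      .    16-19  11-39  24-39    .      .      .      .     7-15   7-15   8-15  11-15  13-15  13-15    .  
 0.42    .      .    18-34  10-39  34-38    .      .      .      .    14-15   7-15   7-15  11-15  13-15  13-15    .  
 0.36    .      .      .     7-38  33-39    .      .      .      .     8-15   7-15   7-15   7-15  12-15  13-15    .  
 0.30    .      .      .     7-27    .      .     7- 9   7-11   7-11   7-15   7-15   7-15   7-15   7-15   7-15    .  
 0.24    .      .    21-22   7-36  35-40   7- 9   7-12   9-33   7-27   7-15   7-15   7-15   7-15   7-15   7-15    .  
 0.18  33-41  33-41  12-40   7-40   7-40   7-12   9-26   7-33   7-27    .      .      .      .      .      .      .  
 0.12  33-41  33-40   8-40   7-14   7-11
[... 1898 characters left out ...]
0, 270], [360, 60, 210], [360, 60, 330], [360, 90, 330], [360, 180, 240], [360, 180, 270], [360, 210, 240], [360, 210, 270], [390, 30, 210], [390, 60, 210], [390, 60, 330], [420, 30, 210], [420, 30, 330], [420, 60, 210], [420, 60, 330], [450, 30, 210], [450, 30, 240], [450, 30, 270], [450, 30, 300], [450, 30, 330]]
scene 1168 ((532.5675048828125, -68.38563537597656), (194.73785400390625, 72.82064819335938), 80.07842254638672) [[547.0, -168.0], [483.0, -156.0], [514.0, 33.0], [582.0, 16.0]]
side 996 ((533.7155151367188, -76.81121063232422), (200.83108520507812, 70.68174743652344), 79.19975280761719) [[572.0, 18.0], [583.0, 6.0], [550.0, -178.0], [484.0, -169.0], [497.0, -83.0], [536.0, 19.0]]
```

Plan: TCP yaw ≈ tube axis (~80°). Raise above the wire frame (top ~0.33 m), sweep over, and look down at everything with the wrist camera.

```bash
cat >> h.py <<'E'
def locate(d, z=.032, box=None):
    """white tops in wrist view -> minAreaRect on plane z (mm)"""
    hsv=cv2.cvtColor(d['pixels'],cv2.COLOR_RGB2HSV)
    m=((hsv[...,1]<45)&(hsv[...,2]>150)).astype(np.uint8)
    out=[]
    for c in cv2.findContours(m,cv2.RETR_EXTERNAL,cv2.CHAIN_APPROX_NONE)[0]:
        if cv2.contourArea(c)<150: continue
        w=onplane(d,c.reshape(-1,2),z)[:,:2]*1000
        rc=cv2.minAreaRect(w.astype(np.float32)); out.append((c.reshape(-1,2).mean(0).round(),np.round(rc[0],1),np.round(rc[1],1),round(rc[2],1)))
    return out
E
python3 - <<'E'
from h import *
p=np.array(r.current_tool_pos())
r.move_linear([p[0],p[1],.47],vel=.3)
q=down(np.radians(80))
r.move_to([.44,-.15,.45],q); print(r.current_q(),r.current_t())
r.move_linear([.46,-.17,.22],vel=.3); r.sleep(.2)
d=cam('wrist'); np.savez('w1.npz',**d); save(d['pixels'],'w1')
for o in locate(d): print(o)
print(r.current_t(),r.current_contact_force(),r.current_q())
E
```

```text
[-4.27684035e-01  5.33922731e-02  1.54414831e+00  1.12508469e-04
  1.54399650e+00 -2.54192833e-01] 3.875
(array([420., 368.]), array([ 651. , -480.8]), array([74.5, 80.4]), 80.9)
(array([420., 271.]), array([ 651. , -328.9]), array([26.8, 73.2]), 67.5)
(array([367., 261.]), array([ 579.7, -297.2]), array([18.3, 76.1]), 21.8)
(array([152., 260.]), array([ 304.5, -248.6]), array([76.4, 19.3]), 48.8)
(array([306., 250.]), array([ 503.5, -282. ]), array([73.7, 45.6]), 80.3)
(array([237., 235.]), array([ 419.2, -237.3]), array([35.7, 56.8]), 15.3)
(array([215., 150.]), array([ 415.4, -127.9]), array([33.6, 49.8]), 7.2)
(array([483., 144.]), array([ 715. , -172.2]), array([45.1, 63.1]), 36.7)
(array([ 12., 161.]), array([ 193.8, -103.4]), array([129.8,  47.2]), 65.4)
(array([129.,  80.]), array([342.4, -39.1]), array([ 4.2, 65.7]), 5.5)
(array([282.,  45.]), array([508.8, -33.7]), array([55.4, 11.4]), 80.1)
(array([315.,  93.]), array([527.1, -80.4]), array([166.5,  64.1]), 79.8)
(array([299.,  43.]), array([526.1, -36.3]), array([80.2, 16.3]), 80.3)
5.05 [0.3517661  0.84946052 0.25149059] [-4.48812979e-01  2.82011261e-01  1.83685630e+00 -4.67488242e-06
  1.02088215e+00 -2.74406283e-01]
```

View pics/w1.png

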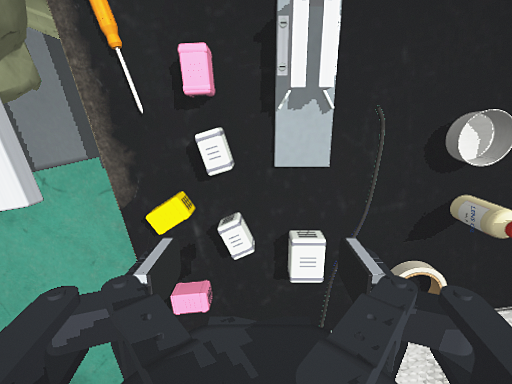

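Wrist view: A at (237,235), B at (215,150), large one at (306,250), tube mouth near (305,88), plate front corners at about (275,165) and (330,166). I'll get the tube axis and mouth from this picture's depth and edges, and then start with B.

Run:
```python
from h import *
d=dict(np.load('w1.npz')); Z=d['depth']; im=d['pixels']; g=cv2.cvtColor(im,cv2.COLOR_RGB2GRAY)
vv,uu=np.mgrid[:384,:512]
u=cv2.undistortPoints(np.c_[uu.ravel(),vv.ravel()].astype(float).reshape(-1,1,2),d['K'],d['D']).reshape(-1,2)
P=((np.c_[u,np.ones(len(u))]*Z.reshape(-1,1))@d['wfc'][:3,:3].T+d['wfc'][:3,3]).reshape(384,512,3)*1000
a=np.radians(79.8); ax=np.array([np.cos(a),np.sin(a)]); n=np.array([np.sin(a),-np.cos(a)])
reg=(P[...,0]>460)&(P[...,0]<620)&(P[...,1]>-230)&(P[...,1]<30)&(uu>260)&(uu<350)&(vv<175)
top=reg&(P[...,2]>40)&(P[...,2]<50)
pl=reg&(P[...,2]>2)&(P[...,2]<12)&(g>90)
for nm,m,z in (('top',top,.047),('plate',pl,.006)):
    w=onplane(d,np.c_[uu[m],vv[m]],z)[:,:2]*1000
    s=w@ax; t=w@n
    print(nm,m.sum(),'zmed',np.median(P[...,2][m]),'s',np.percentile(s,[0,.5,50,99.5,100]).round(1))
    for lo in range(-200,40,20):
        k=(s>lo)&(s<lo+20)
        if k.sum()>20: print(lo,'t',t[k].min().round(1),t[k].max().round(1))
    # front edge vs t
    for tc in range(int(t.min())+4,int(t.max()),8):
        k=abs(t-tc)<4
        if k.sum()>5: print('  t',tc,'smin',s[k].min().round(1))
cv2.imwrite('pics/tube.png',cv2.resize(im[0:180,240:370,::-1],(433,600),interpolation=cv2.INTER_CUBIC))
```

```text
top 2715 zmed 47.54394276317192 s [15.7 16.6 56.8 91.9 91.9]
0 t 514.5 558.9
20 t 514.4 558.9
  t 517 smin 15.7
  t 525 smin 16.6
  t 533 smin 16.7
  t 541 smin 16.7
  t 549 smin 16.7
  t 557 smin 15.7
plate 6578 zmed 6.652143894780971 s [-73.4 -73.3  -3.2 105.2 107. ]
-80 t 501.9 572.3
-60 t 501.9 572.3
-40 t 502.4 572.2
-20 t 502.0 572.0
0 t 501.7 571.9
20 t 502.3 571.9
  t 505 smin -73.4
  t 513 smin -73.4
  t 521 smin -73.4
  t 529 smin -73.4
  t 537 smin -73.4
  t 545 smin -73.3
  t 553 smin -73.3
  t 561 smin -73.3
  t 569 smin -73.3
```

View pics/tube.png

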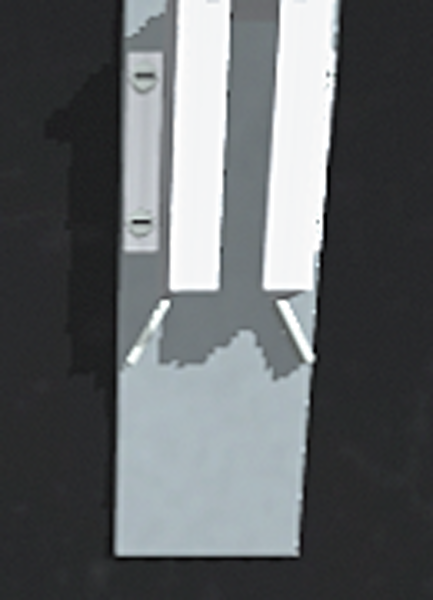

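The tube is well measured: axis at 79.8°, mouth at (0.5313, −0.0787), and the crop shows the flared cheeks and slotted top. Now to grasp B near its rear end and check the grip.

```bash
cat >> h.py <<'E'
A=np.radians(79.8); AX=np.array([np.cos(A),np.sin(A)]); M=16.6e-3*AX+536.9e-3*np.array([np.sin(A),-np.cos(A)])
def tp(s,z,t=0): # tube frame: s mm along axis from mouth
    return np.r_[M+AX*s/1000+np.array([np.sin(A),-np.cos(A)])*t/1000,z]
def pick(c,yaw,off=-.011):
    y=np.radians(yaw); g=np.array(c)/1000+off*np.array([np.cos(y),np.sin(y)])
    q=down(y); r.set_gripper(.7)
    r.move_to([*g,.12],q); r.move_linear([*g,.035],vel=.12)
    r.set_gripper(0,30)
    print('opening',r.current_opening(),'ff',r.current_finger_force(),r.current_contact_force())
    r.move_linear([*g,.10],vel=.15)
E
python3 - <<'E'
from h import *
pick((414.5,-128),97)
r.move_to(tp(-60,.12),down(A)); r.sleep(.2)
print('opening',r.current_opening(),r.current_t(),r.current_contact_force(),r.current_tool_pos(),tp(-60,.12))
d=cam('wrist'); save(d['pixels'],'w2')
E
```

```text
opening 0.34123880845738697 ff 29.68157798051834 [-1.42568943 -0.46975556  7.8015845 ]
opening 0.34085188403753897 8.475 [-0.00942205  0.07915755 -1.2270354 ] [ 0.51964141 -0.137768    0.11936011] [ 0.52072914 -0.13779089  0.12      ]
```

View pics/w2.png

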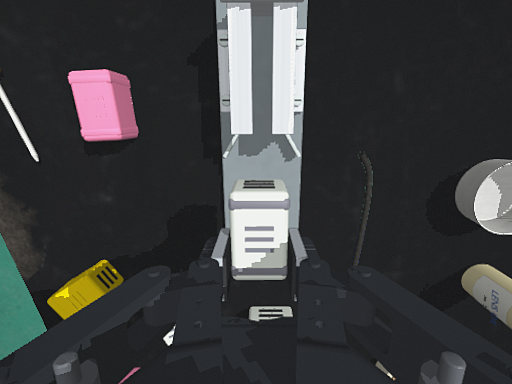

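B is gripped straight at its rear half, in line with the tube axis (centre column ≈262, tube centre ≈262). Lowering, sliding in, releasing, then pushing flush.

```bash
cat >> h.py <<'E'
def insert(s_end=-16):
    r.move_linear(tp(-58,.0418),vel=.1); r.sleep(.15); print('down',r.current_contact_force(),r.current_tool_pos()-tp(-58,.0418))
    r.move_linear(tp(s_end,.0418),vel=.05); print('in',r.current_contact_force(),r.current_opening())
    r.set_gripper(.65); print('rel',r.current_contact_force())
    r.move_linear(tp(s_end,.10),vel=.2); r.set_gripper(0,30)
def push(s_end,fmax=15,step=3):
    r.move_to(tp(-75,.10),down(A)); r.move_linear(tp(-62,.044),vel=.15)
    f0=np.array(r.current_contact_force()); s=-62
    while s<s_end:
        s=min(s+step,s_end); r.move_linear(tp(s,.044),vel=.05)
        f=(np.array(r.current_contact_force())-f0)[:2]@AX
        if -f>fmax: break
    print('push end',s,'f',f,'pos',(np.array(r.current_tool_pos())[:2]-M)@AX*1000,r.current_t())
E
python3 - <<'E'
from h import *
insert(); push(-13); 
r.move_linear(tp(-45,.044),vel=.1); r.move_linear(tp(-60,.16),vel=.3); r.sleep(.2)
d=cam('wrist'); save(d['pixels'],'w3'); np.savez('w3.npz',**d)
for o in locate(d): print(o)
print(r.current_t())
E
```

```text
down [ 0.37530857 -0.37084986 -0.16702489] [ 9.46659184e-05 -5.35343154e-05  1.09623345e-05]
in [ 0.4144513   0.50706944 -0.10098886] 0.3399686589437545
rel [-0.92427543  0.11386082  0.55036204]
push end -13 f -0.9112482263475769 pos -12.957568607929021 17.1167
(array([259., 310.]), array([ 495.7, -268.3]), array([27.2, 11.1]), 79.9)
(array([501., 286.]), array([ 751. , -278.2]), array([19. , 23.8]), 86.1)
(array([461., 269.]), array([ 711.1, -252.9]), array([16.2, 39. ]), 43.1)
(array([267., 245.]), array([ 518.2, -192.7]), array([39.3, 10.8]), 82.1)
(array([251., 245.]), array([ 500.4, -189.7]), array([39.3, 10.4]), 79.6)
(array([474., 181.]), array([ 722.3, -167. ]), array([61.6, 62.3]), 79.6)
(array([ 50., 118.]), array([349.6, -37. ]), array([ 5. , 65.3]), 5.0)
(array([259., 107.]), array([532.5, -71.9]), array([174.2,  63. ]), 80.0)
18.375
```

View pics/w3.png

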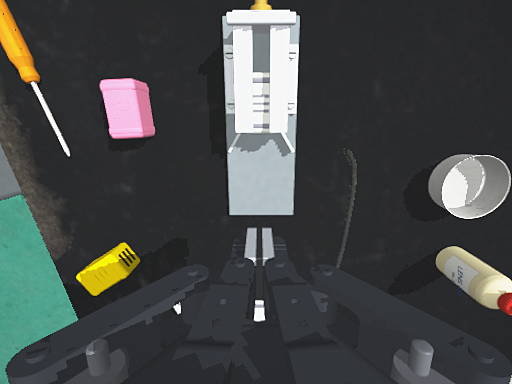

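B is inside the tube, visible in the slot from row 72 to 132 and flush with the mouth. Now A is brought in behind it and pushed until it stops.

Run:
```python
from h import *
pick((418,-242),104)
r.move_to(tp(-60,.12),down(A)); r.sleep(.2)
d=cam('wrist'); save(d['pixels'],'w4'); print(r.current_opening(),r.current_t())
```

```text
opening 0.34309110193510883 ff 29.701130390167236 [-0.33404093  0.80333624  5.52829954]
0.3400463032011612 22.4667
```

View pics/w4.png

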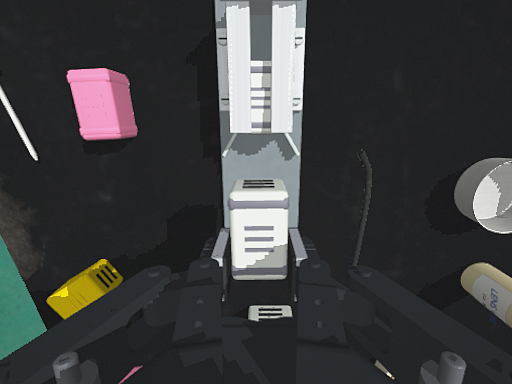

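A is held exactly as B was. Inserting and pushing home.

Run:
```python
from h import *
insert(-17); push(-22,fmax=12,step=1.0)
r.move_linear(tp(-50,.044),vel=.1); r.move_linear(tp(-75,.16),vel=.3); r.sleep(.2)
d=cam('wrist'); save(d['pixels'],'w5'); np.savez('w5.npz',**d)
s=cam('scene'); save(s['pixels'],'s5'); np.savez('s5.npz',**s)
print(r.current_t(),r.current_contact_force())
im=d['pixels'][0:230,190:330]; g=s['pixels'][150:270,140:290]
cv2.imwrite('pics/chk.png',np.hstack([cv2.resize(im,(350,575)),cv2.resize(g,(450,575))])[...,::-1])
```

```text
down [ 0.98787325 -0.10357264 -0.1303993 ] [ 7.93473673e-05 -3.46985256e-05  9.02633687e-06]
in [ 0.05329358  0.19549341 -0.39843796] 0.33945386656802157
rel [-0.75441212  0.25725735  0.08908929]
push end -25.0 f -13.898894629285042 pos -26.427189876254108 36.025
37.2667 [-0.30962635 -0.71326317 -0.13991751]
```

View pics/chk.png

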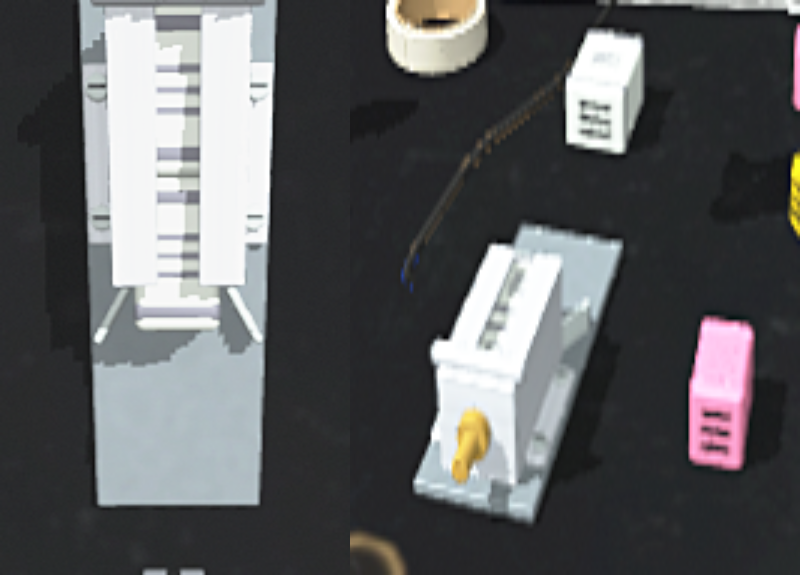

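The push stopped firmly (14 N) with the rear face about 15 mm proud, as expected. Both cartridges sit end to end in the slot, the large one is where it was, and the gripper is clear.

```bash
python3 -c "
from h import *
r.sleep(.3); print(r.hand_in())"
```

```text
the job is handed in; nothing more can be done
None
```

Both small white cartridges are in the tube, B first and then A, pushed home to a firm stop with A about 15 mm proud of the mouth; the large cartridge was left where it lay, and the job was handed in at about 38 s.

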